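Level the tube spinner and seat its rotor

TASK

Turn the bar knob of the levelling screw at the front of the tube spinner until its hinged platform sits level. Then lift the rotor by its square head out of its stand, turn it so that the four splines of its stem mesh with the cross-shaped socket of the spinner's drum, slide it down and push it fully home against the spring, until its disc sits on the drum. Finish still holding it pressed home (do not let go, the spring would lift it again), with the platform level and the petri dish, timer and crucible left where they are.

Things in the scene. Friction and masses are not known exactly. Their poses are not given: they have to be found in the camera images.
- levelling_screw (a joint): Turn (rad) of the levelling screw's knob: grows as the knob is turned clockwise seen from above, which raises the platform's front by 0.06 rad of tilt per rad. 0 = platform level. Stops at -1.7 and 0.8. Starts between -1.5 and -0.85 (front too low), stays where it is left, takes about 0.25 N m to turn.
- screw_grip (a point): Centre of the black upright bar on the knob, at the spinner's end toward the robot. Bar: 34 mm long along this point's x, 10 mm thick along y, from 15 mm below (round skirt, 34 mm wide) to 12 mm above this point. Turns about the vertical through this point without rising. Stands on a fixed grey block (44 x 70 mm, 34 mm high). The drum begins 64 mm behind, its top 28 mm higher.
- platform (a joint): Tilt (rad) of the spinner's aluminium platform (110 x 100 x 8 mm, hinged along its rear edge, away from the robot); 0 = level, negative = front low, as it starts. When level, its top is flush with the top of the fixed grey block in front of it. It moves only by the levelling screw.
- socket_mouth (a point): Centre of the cross-shaped socket mouth in the top of the steel drum (62 mm wide, top 82 mm above the bench when level). z points up out of it; the slots run along this point's x and y, 10 mm wide, 31 mm end to end, 22 mm deep to a sprung brass pin that gives up to 9 mm (6 N to start, 11 N at 8 mm). The drum stands at any angle; a stiff bearing (0.5 N m) holds it.
- spring_seat (a joint): How far the brass spring pin in the socket is pushed down (m): 0 = free, 0.0075 to 0.008 = rotor fully home.
- rotor_grip (a point): Centre of the rotor's square head, 22 x 22 x 30 mm high, flats facing along this point's x and y. Below: disc, 60 mm diameter (top 15, underside 23 mm below this point), then the stem, tip 53 mm below: a cross of four splines along this point's x and y, 28 mm tip to tip, 7 mm thick, last 5 mm tapered. About 0.15 kg. Starts upright in its stand, disc on the rim; lifts straight out.
- rotor_seat (a point): Centre of the underside of the rotor's disc, on its axis, 23 mm below rotor_grip. Lies on socket_mouth when the rotor is fully home; 8 mm above it when the stem meets the spring; 30 mm above it when the splines have not entered.
- rotor_stand: Fixed grey ring in which the rotor stands at the start: 60 mm outer and 38 mm inner diameter, 36 mm high. Origin at the centre of its underside, on the bench.
- petri_dish: Petri dish, 61 mm diameter, 14 mm high, bystander. Origin at the centre of its underside.
- lab_timer: White lab timer, 58 x 66 x 18 mm, bystander. Origin at the centre of its underside.
- lidded_crucible: White porcelain crucible with lid, 43 mm diameter, 46 mm high, bystander. Origin at the centre of its underside.
Mind the look-alikes: they are no part of the job. What is shaped like the part that bears rotor_grip but purple is not meant.

How it is judged (in metres and radians):
On the way, in this order (a step that is already met when the one before it is completed fails the run):
1. the platform is level within 0.015 rad, with the rotor still out of the socket (value of joint platform between -0.015 and 0.015 rad and distance between rotor_seat and socket_mouth above 0.05 m), for 0.3 s.
2. the splines have meshed: the stem is at least 12 mm down in the socket (z of rotor_seat in the frame of socket_mouth below 0.018 m and horizontal distance between rotor_seat and socket_mouth below 0.005 m), for 0.1 s.
At the end, for the whole second after the job is handed in: Platform level within 0.015 rad; splines meshed; rotor disc within 2.5 mm of the drum top, its axis within 4 mm and 0.06 rad of the socket axis; spring pin pushed down more than 5.5 mm; gripper still holding or pressing the rotor with more than 2 N (value of joint platform between -0.015 and 0.015 rad and z of rotor_seat in the frame of socket_mouth below 0.0025 m and horizontal distance between rotor_seat and socket_mouth below 0.004 m and angle between the z axis of rotor_seat and the z axis of socket_mouth, either way round below 0.06 rad and (angle between the x axis of rotor_seat and the x axis of socket_mouth, either way round below 0.3 rad or angle between the x axis of rotor_seat and the y axis of socket_mouth, either way round below 0.3 rad) and value of joint spring_seat above 0.0055 m and contact force between the fingers and rotor above 2 N); the arm keeps its last pose, push and grip.
It fails at once if the petri dish, the timer or the crucible was moved by more than 30 mm (distance of any of petri_dish, lab_timer, lidded_crucible from where it was at the start of the episode above 0.03 m).
It also fails if it takes over 51 s, if anything falls off the work surface, if the arm or the gripper's body presses on something with over 40 N, if the wrist force passes 120 N, or if a joint passes its speed limit or range.

ROBOT

A 7-joint arm with a two-finger parallel gripper is mounted at the origin on a cart in front of the work surface, level with it; the furniture and walls round the work are solid. World frame = base frame: x ahead of the robot, y to its left, z up, the work surface at z = 0. Lengths are in m, angles in degrees, forces in N, time in s.
With the tool pointing down it reaches from about 0.425 to 0.875 m from the base axis. Payload 4.7 kg.
Tool frame: the origin (TCP) lies at the very end of the fingers, on their centre line; the grasp point (between the pads) lies 19 mm behind it (env.grasp_offset is the distance from the TCP to the grasp point, in m); z points along the fingers, y is the line along which they close (so a half turn about z gives the same grasp; the last joint's range is limited). The gripper opens to 87 mm and grips with 3 to 60 N. Pads are 19 mm wide; open, the fingers measure 117 mm over their backs; the gripper's body (75 mm by 190 mm) begins 51 mm behind the grasp point.
Start: joints at [-69.551, 18.392, -4.016, 83.108, 1.295, 78.541, -3.26], TCP at [0.219, 0.612, 0.223] pointing down, gripper open.
Joint ranges: [-163.93, 163.93], [-17.29, 119.83], [-79.2, 71.16], [3.27, 140.29], [-89.18, 269.18], [5.43, 117.66], [-154.24, 154.24]. Speed limits (degrees/s): [147.25, 147.25, 180, 180, 180, 180, 180].

INTERFACE

Orientations are given as [roll, pitch, yaw] about the fixed x, y, z axes, in that order (R = Rz(yaw) Ry(pitch) Rx(roll)).
In Python, from cell import env gives the robot as it stands. The module is installed in compiled form; this text tells all that it offers.
- The arm moves only by the tool drive_tool, never from a script. Its argument "moves" is one flat list of numbers, 5 for each row, row after row: the shift along the tool's x, y, z in units of 40 mm (1.0 is 40 mm), then the turn about the tool's z in units of 10 degrees (1.0 is 10 degrees), then the finger opening in mm, from 0 to 87. A call has 1 to 5 rows; each row is the pose to reach, as a shift and turn from the pose commanded when the call began, along the tool's axes at that moment; what a row does not reach only later rows make up. A row lasts 1/8 s, in which the tool goes at most 62.5 mm and 10.7 degrees, less where a joint would pass 70% of its speed; a pose out of reach is approached as far as the arm can. A call with a gripper value outside its range is refused whole. The fingers move at their own pace and stop on an object; "squeeze" is the grip in N (left out, the last holds). Time passes only in rows, so rows that repeat a pose let the fingers close. It gives the time, the measured TCP pose, the force, the opening and the grip force at its end, in the units of the state.
- env.get_obs(): the state, without advancing time (a new reading comes with each control period).
- env.read_camera(name): name is "scene" or "top" or "wrist"; returns (picture, depth): 420x560x3 uint8, red, green, blue; 420x560 float32, m along the optical axis (not along the pixel's ray), 0 where there is no reading.
- env.camera_model(name): a dict with "K" (3x3 intrinsics, pixels), "rvec" (rotation vector, rad) and "tvec" (3), from world to camera coordinates, as OpenCV has them; the wrist camera has in their place "tool_from_camera" (4x4, takes a point from camera to tool coordinates, whose origin is the TCP and whose axes are the flange's). Camera axes: x right, y down, z forward; pixel columns grow to the right and rows downward; lengths in m; the calibration is good to about 2 mm. A picture is of the moment at which its call begins: read the wrist's pose just before it. camera_model takes no time and is no camera call.
- env.sign_off(): hands the job in; it is judged then, once.
The state is a dict: "time_s": time; "qpos": joint angles; "joint_velocities": joint speeds; "effort": joint torques, N m; "tool_pos": TCP position; "tool_rot": TCP orientation; "force": force on the tool from outside, world axes, zero at the start; "wrist_torque": the same for the moment, N m; "grip_width": finger opening in m; "grasp_force": force on a finger pad.
Only numpy, scipy, OpenCV 4.12 (cv2) and the standard library are available. Lean on these libraries where they do the work, as an engineer would, in place of code of your own. Each camera call takes 0.05 s, during which the arm holds its last target. There are 200 camera calls.

## Working session

There is one attempt and no reset: what is moved stays moved. The work goes in short steps, Python scripts to look and compute and a tool call to move; the robot and the scene stay as the last step left them, time stands still between calls to the robot, and variables do not carry over. Pictures are saved under pics/ and viewed, at most 13 in all, crops included, and the job is handed in when it is done.

Besides the shell and the picture viewer there is one more tool, called as name(argument=value, ...) on one line, values as JSON. drive_tool: Moves the arm, as the interface text tells. Its arguments: {"type":"object","properties":{"moves":{"type":"array","items":{"type":"number"}},"squeeze":{"type":"number"}},"required":["moves"]}

```bash
mkdir -p pics
cat > h.py <<'E'
import numpy as np, cv2
from cell import env
from scipy.spatial.transform import Rotation as Rn
def model(n,obs=None):
    m=env.camera_model(n);K=np.array(m["K"])
    if "rvec" in m:
        R=cv2.Rodrigues(np.array(m["rvec"],float))[0];t=np.array(m["tvec"],float).ravel()
        return K,R.T,-R.T@t
    T=np.array(m["tool_from_camera"]);Rt=Rn.from_euler("xyz",obs["tool_rot"],degrees=True).as_matrix()
    return K,Rt@T[:3,:3],Rt@T[:3,3]+np.array(obs["tool_pos"])
def cloud(n,d,obs=None):
    K,R,c=model(n,obs);v,u=np.mgrid[:d.shape[0],:d.shape[1]]
    p=np.stack([(u-K[0,2])/K[0,0]*d,(v-K[1,2])/K[1,1]*d,d],-1)
    P=p@R.T+c;P[d==0]=np.nan;return P
def ray(n,uv,z,obs=None):
    K,R,c=model(n,obs);uv=np.atleast_2d(uv).astype(float)
    r=np.c_[(uv[:,0]-K[0,2])/K[0,0],(uv[:,1]-K[1,2])/K[1,1],np.ones(len(uv))]@R.T
    return c+r*((z-c[2])/r[:,2])[:,None]
def shot(n,name):
    o=env.get_obs();a,d=env.read_camera(n)
    np.savez("pics/"+name,a=a,d=d);cv2.imwrite(f"pics/{name}.png",a[...,::-1]);return o,a,d
E
python3 - <<'E'
from h import *
o,a,d=shot("top","top0");o,b,e=shot("scene","scene0")
print(o)
for n in("top","scene"):print(model(n)[2],model(n)[1][:,2],model(n)[0][0,0])
print(env.camera_model("wrist"),env.grasp_offset)
cv2.imwrite("pics/both.png",cv2.resize(np.vstack([a,b])[...,::-1],(400,600)))
E
```

```text
{'time_s': 0.05, 'qpos': array([-69.54976182,  18.43869953,  -4.01681022,  83.17437399,
         1.29647945,  78.54237025,  -3.26049365]), 'joint_velocities': array([ 0.09661876, -0.11777133,  0.06694634, -0.06852392,  0.03024874,
       -0.04812117,  0.02778289]), 'effort': array([ 2.06527925e-04, -4.92995739e+01, -4.06044563e-01, -3.13710022e+01,
       -6.43706694e-02,  3.97701503e-02,  8.15170574e-05]), 'tool_pos': array([0.21835224, 0.6116327 , 0.22147042]), 'tool_rot': array([-1.79889890e+02,  6.87436947e-03,  1.60360521e+02]), 'force': array([0.26013031, 0.70786562, 0.4519768 ]), 'wrist_torque': array([ 0.01345632, -0.06064319, -0.01055529]), 'grasp_force': 0.0, 'grip_width': 0.08724446399513221}
[0.4425084  0.25644146 0.9254688 ] [ 0.03821644 -0.01673337 -0.99912937] 382.2326838270544
[0.17291411 0.8607834  0.87890149] [ 0.28505723 -0.58842073 -0.75663956] 470.42904420831775
{'K': array([[355.40045443,   0.        , 279.28814885],
       [  0.        , 355.40045443, 207.16158769],
       [  0.        ,   0.        ,   1.        ]]), 'tool_from_camera': array([[ 9.58491219e-04, -9.52640340e-01, -3.04097787e-01,
         8.39749783e-02],
       [ 9.99999275e-01,  6.91342614e-04,  9.86161931e-04,
        -3.22778867e-04],
       [-7.29221878e-04, -3.04098512e-01,  9.52640312e-01,
        -1.62077937e-01],
       [ 0.00000000e+00,  0.00000000e+00,  0.00000000e+00,
         1.00000000e+00]])} 0.0187
```

View pics/top0.png

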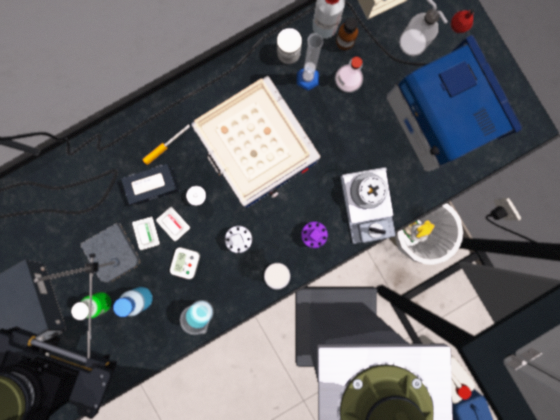

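View pics/scene0.png

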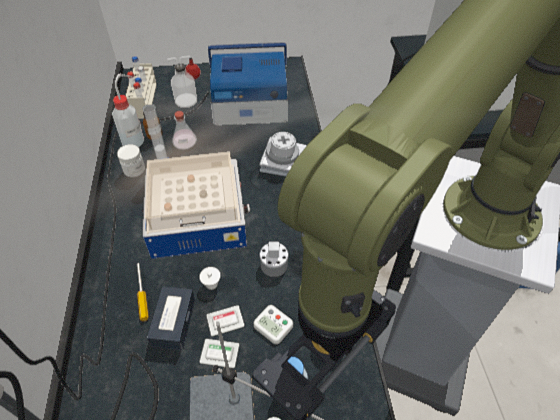

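The two views show a steel rotor at top (238,239), and a same-shaped purple one at (315,235). The purple one is excluded by the task, so the steel/grey rotor is the one meant. The spinner is at (370,190) with its bar knob at (376,229), the petri dish at (277,276), the crucible at (196,195) and the timer at (185,263). I'll confirm with an enlarged crop.

Run:
```python
from h import *
z=np.load("pics/top0.npz");a,d=z["a"],z["d"];P=cloud("top",d)
c1=cv2.resize(a[205:265,200:280],(800,600),interpolation=3)[:, :]
L=cv2.resize(a[205:275,203:273],(400,400),interpolation=3);Rr=cv2.resize(a[163:248,335:420],(400,400),interpolation=3)
cv2.imwrite("pics/crop.png",np.hstack([L,Rr])[...,::-1])
for n,(u,v) in dict(rot=(238,239),purp=(315,235),sock=(372,189),knob=(376,229),petri=(277,276),cru=(196,195),tim=(185,263)).items():print(n,P[v,u].round(4))
# clouds stats
m=np.isfinite(P[...,2])
def blob(u0,u1,v0,v1,zl,zh):
    Q=P[v0:v1,u0:u1].reshape(-1,3);Q=Q[(Q[:,2]>zl)&(Q[:,2]<zh)];print(len(Q),Q.mean(0).round(4),(Q.min(0)+Q.max(0))[:2]/2,np.ptp(Q,0).round(3))
print('head');blob(215,262,215,262,.07,.2)
print('disc');blob(215,262,215,262,.035,.065)
print('drum');blob(340,400,160,220,.06,.1)
print('knob');blob(350,400,215,245,.045,.08)
```

```text
rot [0.4126 0.3433 0.0741]
purp [0.4205 0.1714 0.067 ]
sock [0.525  0.0384 0.0542]
knob [0.4334 0.0341 0.0683]
petri [0.3223 0.2571 0.0125]
cru [0.5131 0.4429 0.0442]
tim [0.3546 0.474  0.016 ]
head
100 [0.4121 0.3463 0.0741] [0.41256479 0.34668848] [0.026 0.024 0.008]
disc
428 [0.4125 0.3453 0.0444] [0.41261105 0.34539498] [0.058 0.057 0.026]
drum
561 [0.521  0.045  0.0768] [0.5216466  0.04389452] [0.06  0.061 0.024]
knob
76 [0.431  0.0304 0.0638] [0.43103979 0.02848738] [0.014 0.033 0.024]
```

View pics/crop.png

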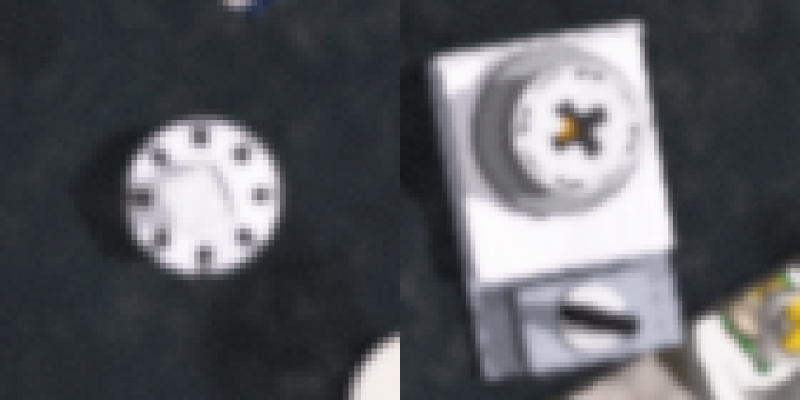

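The crop confirms the steel rotor with its square head (left). On the right are the drum's cross socket, near crop (578,127), and the dark bar on the knob, near crop (600,316). Next I'll check obstacle heights.

Run:
```python
from h import *
z=np.load("pics/top0.npz");P=cloud("top",z["d"])
for n,(u0,u1,v0,v1) in dict(green=(65,108,290,325),blue=(110,155,285,320),turq=(178,218,295,335),box=(195,320,80,205),robotside=(290,340,285,300)).items():
    Q=P[v0:v1,u0:u1].reshape(-1,3);k=np.nanargmax(Q[:,2]);print(n,Q[k].round(3),np.nanmedian(Q,0).round(3))
```

```text
green [0.248 0.64  0.133] [0.264 0.68  0.003]
blue [0.272 0.58  0.117] [0.275 0.576 0.011]
turq [0.23  0.408 0.089] [0.24  0.438 0.022]
box [0.623 0.339 0.141] [0.62  0.298 0.093]
robotside [0.297 0.219 0.004] [ 0.152  0.093 -0.751]
```

drive_tool(moves=[-1, -1.1, -0.7, 0, 87, -2.1, -2.3, -0.7, 0, 87, -3.1, -3.5, -0.7, 0, 87, -4.1, -4.6, -0.7, 0, 87, -5.1, -5.7, -0.7, 0, 87])

```text
time_s: 0.72
tool_pos: [0.3345, 0.3266, 0.2503]
tool_rot: [-180.0, -0.0, 160.4]
force: [0.8, 0.5, -0.2]
grip_width: 0.0871
grasp_force: 0.0
```

drive_tool(moves=[-1, -1.1, 0, 0, 87, -2.1, -2.3, 0, 0, 87, -3.1, -3.5, 0, 0, 87, -4.1, -4.6, 0, 0, 87, -5.1, -5.7, 0, 0, 87])

```text
time_s: 1.35
tool_pos: [0.4497, 0.0435, 0.2505]
tool_rot: [180.0, 0.0, 160.3]
force: [1.1, 0.1, -0.2]
grip_width: 0.0873
grasp_force: 0.0
```

Run:
```python
from h import *
o,a,d=shot("wrist","w1");print(o["time_s"],o["tool_pos"],o["tool_rot"],o["qpos"].round(1),o["force"])
```

```text
1.35 [0.44971834 0.04349092 0.25046321] [1.79960893e+02 5.31194128e-03 1.60349182e+02] [-39.1  -8.7  27.4 108.1   4.   79.6  57.7] [ 1.08292566  0.06778209 -0.1539139 ]
```

View pics/w1.png

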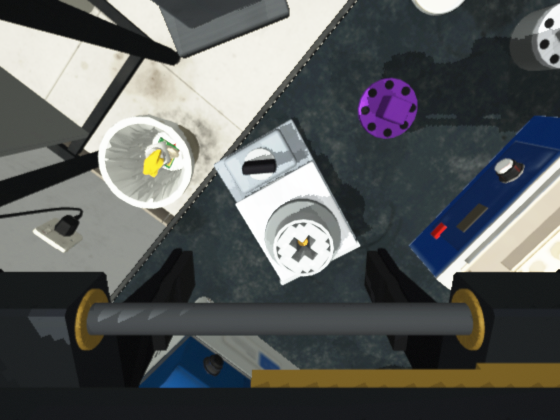

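The wrist view shows the knob bar at about (260,166) and the drum with its cross at about (304,246). The steel platform lies between them, and the purple look-alike is at (388,107).

```bash
cat > m.py <<'E'
from h import *
def rect(mask,n=1):
    cs=cv2.findContours(mask.astype(np.uint8),0,2)[0];return sorted(cs,key=cv2.contourArea)[-n:]
def region_plane(P,m):
    Q=P[m];Q=Q[np.isfinite(Q).all(1)];A=np.c_[Q[:,:2],np.ones(len(Q))]
    for _ in range(3):
        c=np.linalg.lstsq(A,Q[:,2],rcond=None)[0];r=Q[:,2]-A@c;k=abs(r)<2.5*r.std()+1e-9;A,Q=A[k],Q[k]
    return c,r.std(),len(Q),Q.mean(0)
E
python3 - <<'E'
from m import *
z=np.load("pics/w1.npz");a,d=z["a"],z["d"];o=env.get_obs();P=cloud("wrist",d,o)
g=cv2.cvtColor(a,cv2.COLOR_RGB2GRAY)
m=np.zeros_like(g);m[154:180,240:280]=(g[154:180,240:280]<50);c=rect(m)[0];r=cv2.minAreaRect(c);print(r,cv2.contourArea(c))
box=cv2.boxPoints(r);W=ray("wrist",box,.066,o);print('bar corners',W.round(4),W.mean(0).round(4))
for i in range(2):
    e=W[i+1]-W[i];print(np.hypot(*e[:2]),np.degrees(np.arctan2(e[1],e[0])))
Q=P[154:180,240:280][m[154:180,240:280]>0];print('bar z',np.nanmedian(Q[:,2]),np.nanpercentile(Q[:,2],[10,90]))
# block and platform points by z and location
for nm,mm in dict(platform=cv2.fillPoly(np.zeros_like(g),[np.array([[242,200],[292,178],[300,192],[285,198],[272,210],[264,228],[262,235]])],1)>0,
  block=cv2.fillPoly(np.zeros_like(g),[np.array([[224,166],[238,157],[236,178],[250,182],[236,192]])],1)>0,
  block2=cv2.fillPoly(np.zeros_like(g),[np.array([[268,142],[288,130],[302,158],[290,166],[285,155]])],1)>0).items():
    co,s,n,me=region_plane(P,mm);print(nm,co,s,n,me)
cv2.imwrite("pics/crop2.png",cv2.resize(a[110:290,205:375],(755,600)[:2] if 0 else (566,600),interpolation=3)[...,::-1])
E
```

```text
((258.8896789550781, 166.1758575439453), (11.958549499511719, 32.470787048339844), 85.2363510131836) 339.0
bar corners [[0.421  0.0065 0.066 ]
 [0.4295 0.0373 0.066 ]
 [0.441  0.0341 0.066 ]
 [0.4324 0.0029 0.066 ]] [0.431  0.0202 0.066 ]
0.03197311173688766 74.60983603815106
0.011938437586739589 -15.706768276477524
bar z 0.0656019837729939 [0.04964689 0.06697148]
platform [ 0.070406    0.00808711 -0.005749  ] 0.0007464224353342261 1271 [0.47919727 0.01107058 0.02808037]
block [-0.20498145  1.32421968  0.13485877] 0.005260593461448965 365 [ 0.43780018 -0.01309919  0.02777166]
block2 [ 0.31445206 -1.76901738 -0.02045306] 0.006743079781789817 571 [0.42908773 0.05110339 0.02407167]
```

View pics/crop2.png

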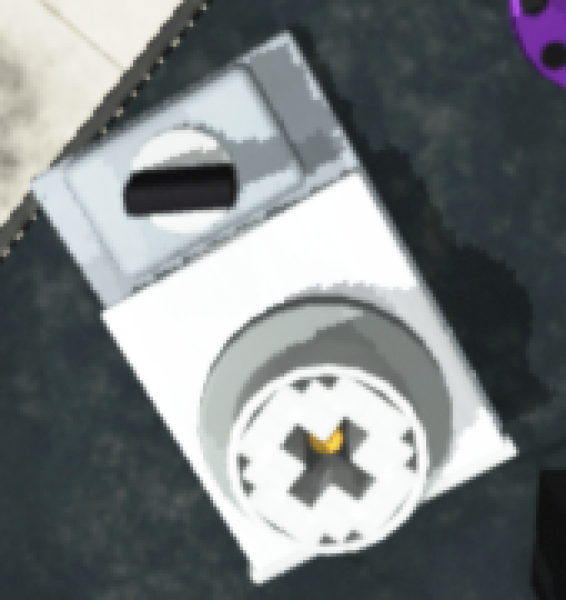

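```bash
cat >> m.py <<'E'
def measure(name,kn=(225,300,140,200)):
    o,a,d=shot("wrist",name);P=cloud("wrist",d,o);g=cv2.cvtColor(a,cv2.COLOR_RGB2GRAY);return o,a,d,P,g
E
python3 - <<'E'
from m import *
o,a,d,P,g=measure("w2");print(o["tool_pos"],abs(o["joint_velocities"]).max())
m=np.zeros_like(g);m[150:184,236:284]=(g[150:184,236:284]<50);c=rect(m)[0];r=cv2.minAreaRect(c);print(r)
W=ray("wrist",cv2.boxPoints(r),.066,o);print(W.mean(0))
sel=(P[...,2]>.072)&(P[...,2]<.095);sel[:200]=0;sel[:,:260]=0;sel[280:]=0;sel[:,345:]=0
co,s,n,me=region_plane(P,sel);print('drum',co,s,n,me)
c=rect(sel)[0];(u,v),rad=cv2.minEnclosingCircle(c);print(u,v,rad,ray("wrist",(u,v),.076,o),rad*2)
# same in top
z=np.load("pics/top0.npz");ta,td=z["a"],z["d"];T=cloud("top",td);tg=cv2.cvtColor(ta,cv2.COLOR_RGB2GRAY)
m=np.zeros_like(tg);m[220:240,362:392]=tg[220:240,362:392]<70;r=cv2.minAreaRect(rect(m)[0]);print('top knob',r,ray("top",r[0],.066))
s=(T[...,2]>.068)&(T[...,2]<.095);s[:160]=0;s[220:]=0;s[:,:345]=0;s[:,400:]=0
(u,v),rad=cv2.minEnclosingCircle(rect(s)[0]);print('top drum',u,v,rad,ray("top",(u,v),.076))
z=np.load("pics/scene0.npz");sa,sd=z["a"],z["d"];S=cloud("scene",sd)
s=(S[...,2]>.070)&(S[...,2]<.095);s[:120]=0;s[175:]=0;s[:,:260]=0;s[:,305:]=0
(u,v),rad=cv2.minEnclosingCircle(rect(s)[0]);print('scene drum',u,v,rad,ray("scene",(u,v),.076))
E
```

```text
[0.45220796 0.03442697 0.25079555] 11.055526203895816
((266.72235107421875, 160.3067626953125), (11.82494068145752, 32.31284713745117), 85.03025817871094)
[0.42816411 0.02953306 0.066     ]
drum [0.06921835 0.01082231 0.04207031] 0.0009488026597219057 2061 [0.52047654 0.04457179 0.07862919]
312.0386962890625 241.1782989501953 30.09398078918457 [[0.52084434 0.04446213 0.076     ]] 60.18796157836914
top knob ((376.4706115722656, 230.61767578125), (15.279744148254395, 2.425356149673462), 14.03624439239502) [[0.42974978 0.03244948 0.066     ]]
top drum 371.97283935546875 189.7396240234375 14.029682159423828 [[0.52129094 0.04394678 0.076     ]]
scene drum 282.8958435058594 141.0 12.268376350402832 [[0.52264906 0.04626138 0.076     ]]
```

Run:
```python
from m import *
for i in range(2):
    o,a,d,P,g=measure("w3%d"%i);print(o["tool_pos"],o["tool_rot"],abs(o["joint_velocities"]).max())
    m=np.zeros_like(g);m[145:184,240:290]=(g[145:184,240:290]<50);r=cv2.minAreaRect(rect(m)[0]);print(r)
    W=ray("wrist",cv2.boxPoints(r),.066,o);e=W[1]-W[0];print(W.mean(0),np.degrees(np.arctan2(e[1],e[0])))
    Q=P[140:180,245:300].reshape(-1,3);print(np.histogram(Q[:,2],np.arange(.02,.074,.003)))
```

```text
[0.45100373 0.03837951 0.25069825] [-1.79924894e+02  9.55530318e-02  1.59708900e+02] 6.285868999901075
((263.1000061035156, 163.20001220703125), (11.875503540039062, 32.5538330078125), 85.2363510131836)
[0.42812369 0.029551   0.066     ] 74.55098610917804
(array([ 12,  50,  97,  55, 847, 117, 335,  17,  18,  17,  14,  17,  18,
        16,  95, 246,   0]), array([0.02 , 0.023, 0.026, 0.029, 0.032, 0.035, 0.038, 0.041, 0.044,
       0.047, 0.05 , 0.053, 0.056, 0.059, 0.062, 0.065, 0.068, 0.071]))
[0.45001326 0.04225983 0.25048427] [ 1.79997259e+02 -4.24670577e-03  1.59948256e+02] 4.619639525014827
((259.8713073730469, 165.71287536621094), (11.940446853637695, 32.6372184753418), 84.2894058227539)
[0.42817219 0.02981767 0.066     ] 75.73521959683796
(array([ 14,  45,  94,  66, 762, 143, 317,  19,  14,  18,  15,  16,  19,
        18,  72, 247,   1]), array([0.02 , 0.023, 0.026, 0.029, 0.032, 0.035, 0.038, 0.041, 0.044,
       0.047, 0.05 , 0.053, 0.056, 0.059, 0.062, 0.065, 0.068, 0.071]))
```

drive_tool(moves=[0.1, -0.1, 0.5, -1, 40, 0.2, -0.2, 1, -2, 35, 0.3, -0.3, 1.5, -3, 30, 0.38, -0.4, 2, -4, 30, 0.38, -0.52, 2.5, -5, 30], squeeze=50)

```text
time_s: 2.17
tool_pos: [0.4273, 0.033, 0.1497]
tool_rot: [180.0, -0.0, -149.1]
force: [-0.3, -0.0, -1.1]
grip_width: 0.0448
grasp_force: 0.0
```

drive_tool(moves=[0, 0, 0.2, -1, 30, 0, 0, 0.4, -2, 30, 0, 0, 0.5, -3, 30, 0, 0, 0.5, -4, 30, 0, 0, 0.5, -4.4, 30])

```text
time_s: 2.8
tool_pos: [0.4275, 0.033, 0.1303]
tool_rot: [180.0, -0.0, -105.3]
force: [-0.1, 0.4, 0.4]
grip_width: 0.0305
grasp_force: 0.0
```

drive_tool(moves=[0, 0, 0, 0, 30, 0, 0, 0, 0, 30, 0, 0, 0, 0, 30])

```text
time_s: 3.18
tool_pos: [0.4281, 0.0314, 0.1305]
tool_rot: [180.0, 0.0, -105.6]
force: [0.3, 0.4, -0.2]
grip_width: 0.0298
grasp_force: 0.0
```

drive_tool(moves=[0.05, 0, 1, 0, 30, 0.05, 0, 1.7, 0, 30, 0.05, 0, 1.95, 0, 30, 0.05, 0, 1.95, 0, 30, 0.05, 0, 1.95, 0, 15])

```text
time_s: 3.8
tool_pos: [0.4263, 0.0289, 0.054]
tool_rot: [-179.9, -0.0, -105.7]
force: [0.5, 0.1, 0.2]
grip_width: 0.0256
grasp_force: 0.0
```

drive_tool(moves=[0, 0, 0, 0, 5, 0, 0, 0, 0, 0, 0, 0, 0, 0, 0, 0, 0, 0, 0, 0, 0, 0, 0, 0, 0], squeeze=50)

```text
time_s: 4.42
tool_pos: [0.43, 0.0267, 0.0548]
tool_rot: [-179.4, 0.1, -105.9]
force: [9.4, -2.8, -7.3]
grip_width: 0.0095
grasp_force: 50.0
```

drive_tool(moves=[0, -0.04, 0, 0.5, 0, 0, -0.04, 0, 1.2, 0, 0, -0.04, 0, 2, 0, 0, -0.04, 0, 2.8, 0, 0, -0.04, 0, 3.5, 0])

```text
time_s: 5.05
tool_pos: [0.4293, 0.0272, 0.0547]
tool_rot: [-179.8, 0.2, -141.1]
force: [1.4, 0.6, 2.1]
grip_width: 0.0093
grasp_force: 50.0
```

drive_tool(moves=[0, 0, 0, 0.8, 0, 0, 0, 0, 1.6, 0, 0, 0, 0, 2.4, 0, 0, 0, 0, 3.2, 0, 0, 0, 0, 3.2, 0])

```text
time_s: 5.68
tool_pos: [0.4289, 0.0281, 0.0547]
tool_rot: [180.0, 0.2, -172.8]
force: [0.2, 0.9, 5.1]
grip_width: 0.0099
grasp_force: 50.0
```

Run:
```python
from m import *
o,a,d=shot("wrist","w4");print(o["tool_pos"],o["tool_rot"],o["force"],o["wrist_torque"],o["qpos"].round(1))
o,t,td=shot("top","t4");T=cloud("top",td)
s=(T[...,2]>.070)&(T[...,2]<.095);s[:160]=0;s[220:]=0;s[:,:345]=0;s[:,400:]=0
print(region_plane(T,s))
```

```text
[0.42890588 0.02811088 0.05466749] [ 179.99874612    0.22987913 -172.79944082] [0.19067023 0.88159873 5.08156407] [ 0.35002047 -0.04894744 -0.0252923 ] [-73.2  -2.3  66.3 125.8   2.6  54.9  88.8]
(array([-0.0054482 , -0.00498587,  0.08447749]), np.float64(0.0018366480586691734), 475, array([0.52419536, 0.04447321, 0.081509  ]))
```

View pics/w4.png

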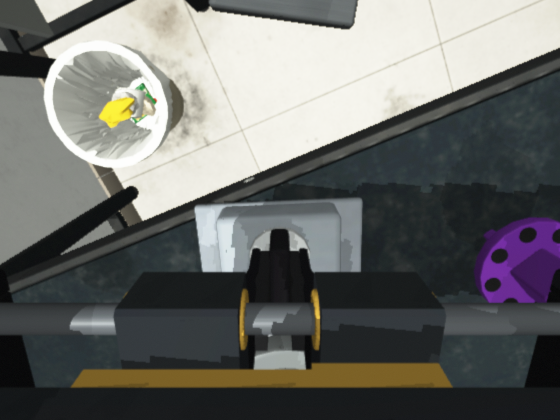

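The wrist view shows the bar (at 280,235) held and now in line with the spinner's long axis. The drum-top plane looks about level. I'll release, rise and verify.

drive_tool(moves=[0, 0, 0, 0, 30, 0, 0, 0, 0, 30, 0, 0, -1, 0, 30, 0, 0, -2.5, 0, 30, 0, 0, -4, 0, 50])

```text
time_s: 6.4
tool_pos: [0.4266, 0.0294, 0.2159]
tool_rot: [179.9, 0.2, -172.5]
force: [1.4, -0.2, -0.3]
grip_width: 0.0343
grasp_force: 0.0
```

drive_tool(moves=[-0.5, 0, -1, 0, 60, -0.5, 0, -1, 0, 87, -0.5, 0, -1, 0, 87, -0.5, 0, -1, 0, 87])

```text
time_s: 6.9
tool_pos: [0.4457, 0.0316, 0.2522]
tool_rot: [-179.9, -0.1, -172.6]
force: [0.4, -0.1, -0.6]
grip_width: 0.0723
grasp_force: 0.0
```

Run:
```python
from m import *
for i in range(3):
    o,a,d,P,g=measure("w5%d"%i);print(o["tool_pos"],o["tool_rot"][2],abs(o["joint_velocities"]).max())
    s=(P[...,2]>.076)&(P[...,2]<.090)&(np.hypot(P[...,0]-.522,P[...,1]-.045)<.034)
    print('drum',region_plane(P,s));c=rect(s)[0];(u,v),rad=cv2.minEnclosingCircle(c);print((u,v,rad),ray("wrist",(u,v),.082,o))
    Q=P[...,:2]-np.array([.4285,.029]);f=np.array([np.cos(.155),np.sin(.155)]);l=np.array([-f[1],f[0]])
    x=Q@f;y=Q@l
    s2=(x>.030)&(x<.053)&(abs(y)<.045)&(abs(P[...,2]-.035)<.01);print('plat',region_plane(P,s2))
    s3=(x>-.02)&(x<.016)&(abs(y)>.02)&(abs(y)<.032)&(abs(P[...,2]-.035)<.01);print('block',region_plane(P,s3))
```

```text
[0.44568037 0.03164529 0.25217043] -172.6359029175436 0.32781026649599904
drum (array([0.00238756, 0.00159986, 0.08045344]), np.float64(0.0009830621210872277), 1990, array([0.52342034, 0.04465779, 0.08182976]))
(282.42181396484375, 259.4234619140625, 29.77574920654297) [[0.52292198 0.04465578 0.082     ]]
plat (array([0.00253695, 0.00107895, 0.03309863]), np.float64(0.0007312202824376864), 1592, array([0.46934575, 0.03543314, 0.03432755]))
block (array([0.01420711, 0.00358896, 0.02785723]), np.float64(0.0007756558198743805), 719, array([0.42672094, 0.0285862 , 0.03403935]))
[0.44584592 0.03172799 0.2523774 ] -172.63291652707215 0.5032315353656766
drum (array([0.00087949, 0.00172398, 0.08126612]), np.float64(0.000991705140848406), 1989, array([0.523499  , 0.04455091, 0.08185623]))
(282.125, 258.5, 29.639863967895508) [[0.52227834 0.04435071 0.082     ]]
plat (array([0.00465065, 0.00081018, 0.03205814]), np.float64(0.000723572532556903), 1579, array([0.46933771, 0.0354045 , 0.03426839]))
block (array([0.01453687, 0.00180434, 0.02771381]), np.float64(0.0007953144223083414), 720, array([0.42653807, 0.02854196, 0.03397762]))
[0.44602553 0.03181423 0.25260244] -172.63089507339157 0.5282741696149557
drum (array([0.00104351, 0.00190171, 0.08116696]), np.float64(0.0009653457426994182), 1975, array([0.52343821, 0.0445868 , 0.08184314]))
(282.10455322265625, 258.4363708496094, 29.631643295288086) [[0.52258656 0.04444898 0.082     ]]
plat (array([0.00982445, 0.00180751, 0.02960515]), np.float64(0.0007194301316438863), 1574, array([0.4693168 , 0.03549534, 0.03428014]))
block (array([0.01221849, 0.00053543, 0.0287207 ]), np.float64(0.0007534542239862835), 720, array([0.42654478, 0.02880589, 0.03395633]))
```

View pics/w52.png

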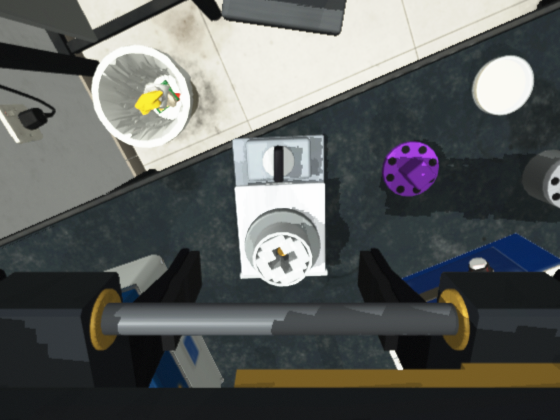

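The view shows the platform level: its height is .0343 against .0340 for the block, and the slope is about 0.002. The cross socket is at (282,260), the petri dish at (503,85) and the steel rotor is partly visible at (548,178).

Run:
```python
from m import *
for k in(1,2):
    z=np.load("pics/w5%d.npz"%k);a,d=z["a"],z["d"];o=env.get_obs()
    g=cv2.cvtColor(a,cv2.COLOR_RGB2GRAY)
    # resample drum top to a world-aligned grid (0.25 mm)
    K,R,c=model("wrist",o);n=160;c0=np.array([.5226,.0446])
    yy,xx=np.mgrid[:n,:n];X=np.stack([c0[0]+(n/2-yy)*.00045,c0[1]+(n/2-xx)*.00045,np.full((n,n),.082)],-1)
    q=(X-c)@R;mp=(q[...,:2]/q[...,2:]*K[0,0]+[K[0,2],K[1,2]]).astype(np.float32)
    w=cv2.remap(a,mp[...,0],mp[...,1],cv2.INTER_CUBIC);wg=cv2.cvtColor(w,cv2.COLOR_RGB2GRAY)
    for th in(130,160,190):
        rr=np.hypot(yy-n/2,xx-n/2)*.00045
        m=((wg<th)|(w[...,2]<100))&(rr<.0185);cn=rect(m)[0];mm=np.zeros_like(wg);cv2.drawContours(mm,[cn],-1,1,-1)
        v,u=np.nonzero(mm);(hx,hy),(rw,rh),ra=cv2.minAreaRect(cn)
        p=X[v,u,:2];ce=p.mean(0)
        for _ in range(1):
            e=p-ce;rad=np.hypot(*e.T);ph=np.angle(np.sum(rad**3*np.exp(4j*np.arctan2(e[:,1],e[:,0]))))/4
        print(th,len(u),ce,np.degrees(ph),'rect',c0+[(n/2-hy)*.00045,(n/2-hx)*.00045],rw*.45,rh*.45,ra)
big=cv2.resize(w,(560,560),interpolation=3);cv2.imwrite("pics/rect.png",big[...,::-1])
# rotor coarse from top: 4-fold angle
```

```text
130 1524 [0.5251001  0.04310443] 34.60991337902803 rect [0.52487378 0.04352679] 22.612203025817873 25.155385208129882 10.619654655456543
160 2116 [0.52513561 0.0444673 ] 35.08383313800077 rect [0.5251146 0.0445928] 25.7595027923584 26.041247177124024 10.30484676361084
190 2353 [0.52518812 0.04463462] 35.09985976527381 rect [0.5252532 0.0445676] 26.644985389709472 26.644985389709472 10.304845809936523
130 1516 [0.52475828 0.04311613] 34.37600605165932 rect [0.524252   0.04342781] 22.647088050842285 25.217463111877443 8.880659103393555
160 2093 [0.52480721 0.04438822] 34.8127526719444 rect [0.5248356 0.0445208] 25.67900390625 25.67900390625 10.30484676361084
190 2334 [0.52486369 0.04451864] 35.10807604229407 rect [0.5248428 0.0445604] 26.483987617492676 26.564486503601074 10.30484676361084
```

View pics/rect.png

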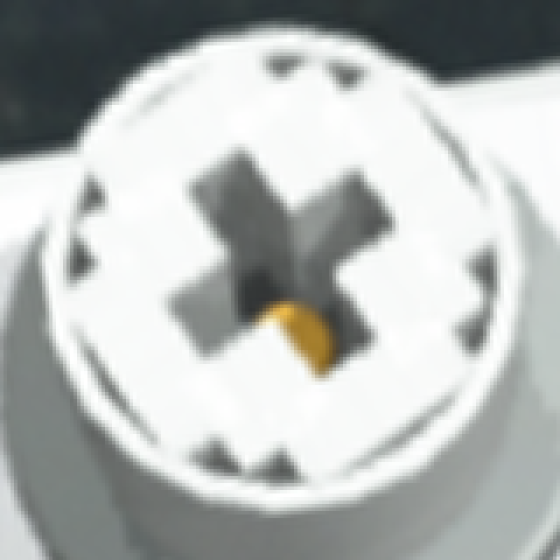

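Slot angle is about 35.1° (mod 90), with the socket near (.5245,.0446). I'll move over the rotor.

drive_tool(moves=[-0.2, 1.5, 0, 0, 87, -0.4, 3, 0, 0, 87, -0.7, 4.5, 0, 0, 87, -0.9, 6, 0, 0, 87, -1.1, 7.5, 0, 0, 87])

```text
time_s: 7.68
tool_pos: [0.4518, 0.337, 0.2531]
tool_rot: [-179.9, 0.1, -172.6]
force: [-0.1, -0.9, 0.7]
grip_width: 0.0871
grasp_force: 0.0
```

drive_tool(moves=[0, 0, 0, 0, 87, 0, 0, 0, 0, 87, 0, 0, 0, 0, 87, 0, 0, 0, 0, 87, 0, 0, 0, 0, 87])

```text
time_s: 8.3
tool_pos: [0.4526, 0.3343, 0.254]
tool_rot: [180.0, 0.1, -172.7]
force: [-0.2, -0.3, 0.4]
grip_width: 0.0873
grasp_force: 0.0
```

Run:
```python
from m import *
# knob bias from w52
z=np.load("pics/w52.npz");a,d=z["a"],z["d"];o2=dict(tool_pos=[.44603,.03181,.2526],tool_rot=[-179.95,0,-172.631])
g=cv2.cvtColor(a,cv2.COLOR_RGB2GRAY);m=np.zeros_like(g);m[142:190,266:294]=g[142:190,266:294]<50
r=cv2.minAreaRect(rect(m)[0]);print('knob',r,ray("wrist",r[0],.066,o2))
o,a,d,P,g=measure("w6");print(o["time_s"],o["tool_pos"],o["tool_rot"],abs(o["joint_velocities"]).max())
s=(P[...,2]>.066)&(P[...,2]<.085)&(np.hypot(P[...,0]-.4125,P[...,1]-.345)<.03)
c=rect(s)[0];r=cv2.minAreaRect(c);W=ray("wrist",cv2.boxPoints(r),.074,o);e=W[1]-W[0];e2=W[2]-W[1]
print('head',r,W.mean(0),np.hypot(*e[:2]),np.hypot(*e2[:2]),np.degrees(np.arctan2(e[1],e[0])),np.degrees(np.arctan2(e2[1],e2[0])))
s=(P[...,2]>.040)&(P[...,2]<.048)&(np.hypot(P[...,0]-.4125,P[...,1]-.345)<.04)
Q=P[s];A=np.c_[2*Q[:,:2],np.ones(len(Q))]
h=cv2.convexHull(rect(s)[0]);(u,v),rad=cv2.minEnclosingCircle(h);print('disc',ray("wrist",(u,v),.044,o),rad,(u,v))
u,v=int(r[0][0]),int(r[0][1]);cv2.imwrite("pics/head.png",cv2.resize(a[max(0,v-50):v+50,u-50:u+50],(560,560),interpolation=3)[...,::-1])
```

```text
knob ((278.0, 163.5), (35.0, 8.0), 90.0) [[0.42823941 0.02799885 0.066     ]]
8.3 [0.45256472 0.33427707 0.25395906] [ 1.79999892e+02  1.11316143e-01 -1.72739641e+02] 0.31128895998998474
head ((298.17431640625, 142.7477264404297), (23.56252670288086, 23.083616256713867), 73.3007583618164) [0.4116328  0.34716193 0.074     ] 0.021721655138495822 0.022393332506819016 113.80577966306983 25.521441794812375
disc [[0.41118965 0.34699383 0.044     ]] 29.09494972229004 (296.5932312011719, 138.53219604492188)
```

View pics/head.png

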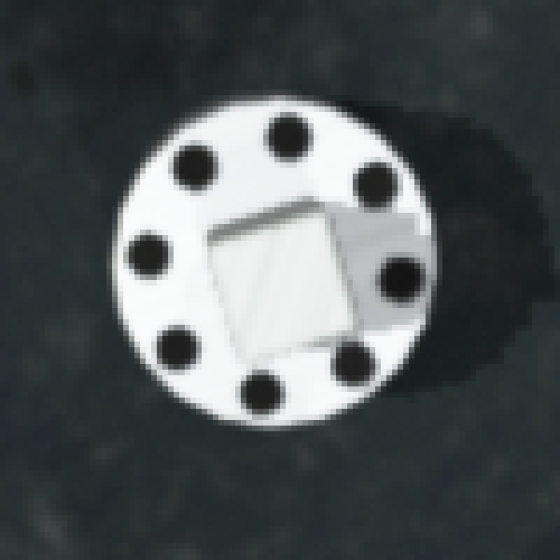

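The head is at (.4116,.3472), angle about 24.4° (mod 90). Its flats are clear in the crop, with corners at (208,240), (318,205) and (357,340). Now the grasp.

drive_tool(moves=[0.3, 0.15, 0.8, -0.6, 70, 0.6, 0.3, 1.6, -1.2, 60, 0.98, 0.45, 2.4, -1.7, 50, 0.98, 0.45, 3.2, -1.7, 50, 0.98, 0.45, 3.7, -1.7, 50])

```text
time_s: 8.98
tool_pos: [0.4106, 0.3472, 0.104]
tool_rot: [-179.9, -0.0, -155.7]
force: [0.4, 0.3, -0.3]
grip_width: 0.0516
grasp_force: 0.0
```

drive_tool(moves=[0, 0, 0, 0, 50, 0, 0, 0, 0, 50, 0, 0, 0, 0, 50])

```text
time_s: 9.35
tool_pos: [0.4121, 0.3483, 0.1067]
tool_rot: [-180.0, 0.2, -155.7]
force: [-0.2, 0.4, 0.6]
grip_width: 0.0499
grasp_force: 0.0
```

drive_tool(moves=[0.02, 0, 0.6, 0, 50, 0.02, 0, 1.2, 0, 50, 0.02, 0, 1.45, 0, 50, 0.02, 0, 1.45, 0, 50, 0.02, 0, 1.45, 0, 35])

```text
time_s: 9.98
tool_pos: [0.4115, 0.3479, 0.0486]
tool_rot: [-180.0, 0.2, -155.7]
force: [0.5, -0.1, 0.6]
grip_width: 0.0459
grasp_force: 0.0
```

drive_tool(moves=[0, 0, 0, 0, 20, 0, 0, 0, 0, 15, 0, 0, 0, 0, 10, 0, 0, 0, 0, 10, 0, 0, 0, 0, 10], squeeze=50)

```text
time_s: 10.6
tool_pos: [0.411, 0.3475, 0.0479]
tool_rot: [-179.9, 0.1, -155.7]
force: [-1.0, -1.2, 4.1]
grip_width: 0.0218
grasp_force: 50.0
```

drive_tool(moves=[0, 0, -0.5, 0, 10, 0, 0, -1.2, 0, 10, 0, 0, -2, 0, 10, 0, 0, -3, 0, 10, 0, 0, -3.8, 0, 10])

```text
time_s: 11.22
tool_pos: [0.4103, 0.3473, 0.2003]
tool_rot: [-179.9, 0.1, -155.7]
force: [0.4, 0.9, -2.4]
grip_width: 0.0213
grasp_force: 50.0
```

drive_tool(moves=[0, 0, 0, 0, 10])

```text
time_s: 11.35
tool_pos: [0.4115, 0.3484, 0.2013]
tool_rot: [180.0, 0.3, -155.7]
force: [0.6, -1.0, -1.4]
grip_width: 0.0215
grasp_force: 50.0
```

drive_tool(moves=[0.1, -1.4, 0, -0.2, 10, 0.2, -2.8, 0, -0.4, 10, 0.3, -4.2, 0, -0.6, 10, 0.4, -5.6, 0, -0.8, 10, 0.53, -7, 0, -1.08, 10])

```text
time_s: 11.98
tool_pos: [0.5058, 0.0818, 0.1979]
tool_rot: [-179.9, -0.1, -144.8]
force: [0.5, 0.6, -1.9]
grip_width: 0.0218
grasp_force: 50.0
```

drive_tool(moves=[0.2, -1, 0, 0, 10, 0.2, -1.06, 0, 0, 10, 0.2, -1.06, 0, 0, 10, 0.2, -1.06, 0, 0, 10, 0.2, -1.06, 0, 0, 10])

```text
time_s: 12.6
tool_pos: [0.524, 0.0456, 0.1996]
tool_rot: [-179.9, 0.0, -144.7]
force: [0.5, 0.4, -1.3]
grip_width: 0.0215
grasp_force: 50.0
```

drive_tool(moves=[0, -0.03, 0.6, 0, 10, 0, -0.03, 1.2, 0, 10, 0, -0.03, 1.69, 0, 10, 0, -0.03, 1.69, 0, 10, 0, -0.03, 1.69, 0, 10])

```text
time_s: 13.22
tool_pos: [0.5257, 0.0437, 0.1331]
tool_rot: [-179.9, 0.1, -144.8]
force: [0.3, 0.2, -2.0]
grip_width: 0.0215
grasp_force: 50.0
```

Run:
```python
from m import *
o,a,d=shot("wrist","w7");print(o["tool_pos"],o["tool_rot"],o["force"]);o,b,e=shot("scene","s7")
A=cv2.resize(a[100:300,180:380],(400,400),interpolation=3);B=cv2.resize(b[95:195,240:340],(400,400),interpolation=3)
cv2.imwrite("pics/v7.png",np.hstack([A,B])[...,::-1])
```

```text
[0.5257254  0.0436817  0.13309149] [-1.79883018e+02  1.21077325e-01 -1.44830656e+02] [ 0.32568749  0.15432543 -1.98973533]
```

View pics/v7.png

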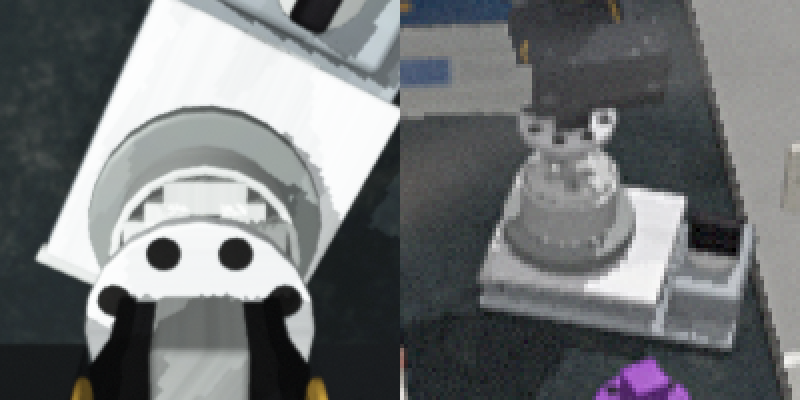

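The view shows the rotor held upright just above the drum (disc at the left crop's centre, stem above the drum at right crop (575,165)), and it looks centred. I'll lower it gently.

drive_tool(moves=[0, 0, 0.1, 0, 10, 0, 0, 0.2, 0, 10, 0, 0, 0.28, 0, 10, 0, 0, 0.34, 0, 10, 0, 0, 0.4, 0, 10])

```text
time_s: 13.95
tool_pos: [0.5252, 0.0433, 0.1161]
tool_rot: [-179.9, 0.1, -144.9]
force: [-0.4, 0.6, -1.3]
grip_width: 0.0221
grasp_force: 50.0
```

It has entered freely.

drive_tool(moves=[0, 0, 0.1, 0, 10, 0, 0, 0.2, 0, 10, 0, 0, 0.3, 0, 10, 0, 0, 0.4, 0, 10, 0, 0, 0.48, 0, 10], squeeze=60)

```text
time_s: 14.58
tool_pos: [0.5254, 0.0434, 0.0977]
tool_rot: [-180.0, 0.1, -144.9]
force: [-3.4, 1.4, 7.9]
grip_width: 0.0216
grasp_force: 60.0
```

drive_tool(moves=[0, 0, 0.05, 0, 10, 0, 0, 0.1, 0, 10, 0, 0, 0.14, 0, 10, 0, 0, 0.14, 0, 10, 0, 0, 0.14, 0, 10])

```text
time_s: 15.2
tool_pos: [0.5254, 0.0435, 0.0938]
tool_rot: [180.0, 0.1, -144.9]
force: [-7.5, 0.2, 18.1]
grip_width: 0.0218
grasp_force: 60.0
```

drive_tool(moves=[0.02, 0.01, 0.03, 0, 10, 0.02, 0.01, 0.05, 0, 10, 0.02, 0.01, 0.05, 0, 10, 0.02, 0.01, 0.05, 0, 10, 0.02, 0.01, 0.05, 0, 10])

```text
time_s: 15.82
tool_pos: [0.5255, 0.0434, 0.0937]
tool_rot: [180.0, 0.2, -144.9]
force: [-11.4, 0.3, 32.4]
grip_width: 0.0214
grasp_force: 60.0
```

Run:
```python
from m import *
o,a,d,P,g=measure("w8");print(o["tool_pos"],o["tool_rot"],o["force"],abs(o["joint_velocities"]).max())
s=(abs(P[...,2]-.089)<.006)&(np.hypot(P[...,0]-.5245,P[...,1]-.0446)<.032);print('disc top',region_plane(P,s))
f=np.array([np.cos(.155),np.sin(.155)]);Q=P[...,:2]-np.array([.4285,.029]);x=Q@f;y=Q@[-f[1],f[0]]
print('plat',region_plane(P,(x>.03)&(x<.053)&(abs(y)<.045)&(abs(P[...,2]-.035)<.01)))
B=cv2.resize(a[100:300,180:380],(560,560),interpolation=3);cv2.imwrite("pics/v8.png",B[...,::-1])
```

```text
[0.52547262 0.04342854 0.09368482] [ 1.79951305e+02  1.75181091e-01 -1.44876377e+02] [-11.37216228   0.33515998  32.38675559] 0.08408819323703762
disc top (array([0.00139893, 0.00358444, 0.08913672]), np.float64(0.0007136558984629549), 3819, array([0.51334364, 0.03496101, 0.09000275]))
plat (array([0.00146643, 0.00146728, 0.0334443 ]), np.float64(0.0006262164697548508), 5231, array([0.46954438, 0.03430015, 0.03418379]))
```

View pics/v8.png

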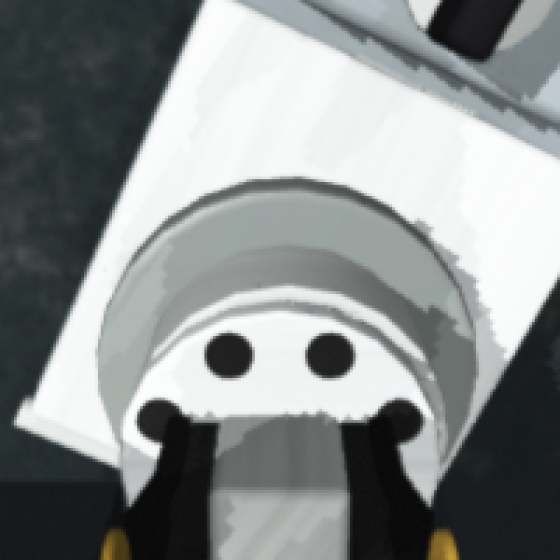

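The view shows the disc flush on the drum: its top is at .090, which is the drum top plus 8 mm. The push is firm (32 N) and the platform is level. Handing in.

```bash
python3 -c "
from cell import env
print(env.sign_off())"
```

```text
the job is handed in; nothing more can be done
None
```

I handed the job in at about 16 s of the 51 s limit: the platform measures level (slope about 0.002 rad), and the rotor is meshed, fully home on the drum and still held with a 60 N grip. The sign-off returned no verdict, and I kept clear of the petri dish, timer and crucible but did not re-measure them at the end.

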